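# Hold a hollow-cathode lamp down on its sprung socket for clamping

## Task

Fit the adapter sleeve that suits this lamp (the one with the wide bore) into the lamp holder, spigot down and fully home, then stand the lamp in the sleeve, black base first, on the sprung socket. Press the lamp straight down with a steady push of about 10 N, so that the top of its black base comes about level with the sleeve's top, and finish while still holding it pressed down like that, so that a colleague can tighten the clamp screw. Never push the glass lamp hard, and leave the tin and the bottles round about where they stand.

Things in the scene. Friction and masses are not known exactly. Their poses are not given: they have to be found in the camera images.
- holder: Fixed lamp holder on the worktop: grey base plate 100 x 84 x 8 mm with a round aluminium body, in it an upright bore of 53 mm diameter, open at the top. Body 68 mm in diameter up to 36 mm height, above it a neck of 58 mm diameter up to the rim, 62 mm high. Origin: centre of the underside, on the bore's axis; z up.
- holder_rim (a point): Centre of the mouth of the holder's bore, at rim height (62 mm above the worktop); axes as the holder's.
- clamp_screw (a point): Outer end of the holder's brass clamp thumbscrew (13 mm diameter, level, 47 mm above the worktop), 52 mm out from the bore's axis on the holder's -x side, toward the robot. Nothing to do with it, but fingers that reach below the rim must keep off that side.
- socket (a joint): Travel of the sprung black socket disc (47 mm diameter) in the holder's bore, in m: 0 at rest, growing as it is pressed down, stop at 0.014. The spring is preloaded: about 4.3 N starts it moving, each further mm takes 0.8 N more (9.5 N at 6.5 mm, 15.5 N at the stop).
- socket_face (a point): Centre of the socket disc's upper face, on which the lamp's bottom stands. At rest it is 21.5 mm below the rim; it goes down with the disc. With the lamp pressed until its black base is level with the sleeve's top it is 28 mm below the rim (6.5 mm of travel).
- sleeve_wide: Loose grey split sleeve with the wide bore, for this lamp: bore 40 mm right through, 34 mm high, 60 g, standing on the worktop. Lower 20 mm: spigot, 50 mm diameter, foot tapered. Upper 14 mm: knurled collar, 57 mm diameter, to grip across; its underside rests on the holder's rim when home (origin then 20 mm below the rim). Origin: centre of the underside; z up.
- sleeve_narrow: The other loose sleeve, same outside, but with a bore of only 27 mm, too small for this lamp; not needed. Origin and axes as for the wide one.
- lamp: Loose hollow-cathode lamp, 164 mm high, 90 g, standing upright on the worktop. Black base: 36 mm diameter, up to 42 mm height. Glass: 37 mm diameter from 46 to 100 mm (grip here, fingertips at 90 to 95 mm, so that the top clears the gripper's palm), then narrowing to a 24 mm tube that ends at 164 mm. Origin: centre of the underside of the base; z up.
- graphite_tin: Bystander: round white pot, 53 mm diameter, 30 mm high. Origin: centre of its underside.
- dropper_bottle: Bystander: small brown dropper bottle, 33 mm diameter, 102 mm high. Origin: centre of its underside.
- standard: Bystander: white reagent bottle with a yellow screw cap, 45 mm diameter, 106 mm high. Origin: centre of its underside.
Not all that is in view belongs to the job. What is shaped like the holder but brown is not meant. What is shaped like the lamp but pink is not meant.

How it is judged:
By the outcome, as a careful person would: the job done as asked, in the order asked, and still so for the second after the job is handed in, while the arm keeps its last pose, push and grip.
It also fails if it takes over 54 s, if anything falls off the work surface, if the arm or the gripper's body presses on something with over 40 N, if the wrist force passes 120 N, or if a joint passes its speed limit or range.

## Robot

A 6-joint arm with a two-finger parallel gripper is mounted at the origin on a cart in front of the work surface, level with it; the furniture and walls round the work are solid. World frame = base frame: x ahead of the robot, y to its left, z up, the work surface at z = 0. Lengths are in m, angles in degrees, forces in N, time in s.
With the tool pointing down it reaches from about 0.4 to 0.825 m from the base axis. Payload 7 kg.
Tool frame: the origin (TCP) lies midway between the tips of the shut fingers; the grasp point (between the pads) lies 19 mm behind it; z points along the fingers, y is the line along which they close (so a half turn about z gives the same grasp; the last joint's range is limited). The gripper opens to 88 mm and grips with 3 to 60 N. Pads are 19 mm wide; open, the fingers measure 130 mm over their backs; the gripper's body (78 mm by 193 mm) begins 47 mm behind the grasp point.
Start: joints at [-60.155, 20.546, 0.682, 0, -70.136, -16.507], TCP at [0.156, -0.657, 0.227] pointing down, gripper open.
Joint ranges: [-176.03, 176.03], [-82.01, 121.73], [-58.28, 71.71], [-173.87, 95.51], [-174.79, -0.11], [-173.66, 173.66]. Speed limits (degrees/s): [136.94, 136.94, 172.46, 180, 180, 180].

## Interface

Orientations are given as [roll, pitch, yaw] about the fixed x, y, z axes, in that order (R = Rz(yaw) Ry(pitch) Rx(roll)).
In Python, from plant import ctrl gives the robot as it stands. The module is installed in compiled form; this text tells all that it offers.
- The arm moves only by the tool send_rows, never from a script. Its argument "plan" is a list that holds one entry, the list of rows, each a list of 6 numbers: the shift along the tool's x, y, z in cm, then the turn, a rotation vector about the tool's x, y, z in degrees. A call has 1 to 8 rows; each row is the pose to reach, as a shift and turn from the pose commanded when the call began, along the tool's axes at that moment; what a row does not reach only later rows make up. A row lasts 1/12 s, in which the tool goes at most 41.7 mm and 7.16 degrees, less where a joint would pass 70% of its speed; a pose out of reach is approached as far as the arm can. A call with a gripper value outside its range is refused whole. "fingers" is the opening, from 0 (shut) to 1 (fully open), set as the call begins (left out, the last holds). The fingers move at their own pace and stop on an object; the grip force is fixed at half the most. Time passes only in rows, so rows that repeat a pose let the fingers close. It gives the time, the measured TCP pose, the force, the opening and the grip force at its end, in the units of the state.
- ctrl.get_obs(): the state, without advancing time (a new reading comes with each control period).
- ctrl.snapshot(name): name is "side" or "top"; returns a dict with "img" (420x560x3 uint8, red, green, blue), "K" (3x3 intrinsics, pixels), "pose" (4x4, takes a point from camera to world coordinates). Camera axes: x right, y down, z forward; pixel columns grow to the right and rows downward; lengths in m; the calibration is good to about 2 mm. A picture is of the moment at which its call begins. There is no depth.
- ctrl.close_job(): hands the job in; it is judged then, once.
The state is a dict: "clock": time; "joint_pos": joint angles; "qvel": joint speeds; "tau": joint torques, N m; "tool_pos": TCP position; "orientation": TCP orientation; "force": force on the tool from outside, world axes, zero at the start; "moment": the same for the moment, N m; "opening": finger opening in m; "gripper_force": force on a finger pad.
Only numpy, scipy, OpenCV 4.12 (cv2) and the standard library are available. Lean on these libraries where they do the work, as an engineer would, in place of code of your own. Each camera call takes 0.05 s, during which the arm holds its last target. There are 200 camera calls.

## Working session

There is one attempt and no reset: what is moved stays moved. The work goes in short steps, Python scripts to look and compute and a tool call to move; the robot and the scene stay as the last step left them, time stands still between calls to the robot, and variables do not carry over. Pictures are saved under pics/ and viewed, at most 10 in all, crops included, and the job is handed in when it is done.

Besides the shell and the picture viewer there is one more tool, called after "Request:" as a command line: name --argument value ..., lists and objects as JSON in quotes. send_rows: Moves the arm, as the interface text tells. Its arguments: {"type":"object","properties":{"plan":{"type":"array","items":{"type":"array","items":{"type":"array","items":{"type":"number"}}}},"fingers":{"type":"number"}},"required":["plan"]}

```bash
mkdir -p pics; python3 - <<'E'
from plant import ctrl
import cv2,numpy as np
for n in("top","side"):
    s=ctrl.snapshot(n); cv2.imwrite(f"pics/{n}0.png",s["img"][:,:,::-1]); np.savez(f"{n}.npz",K=s["K"],pose=s["pose"]); print(n,s["K"].round(1).tolist(),s["pose"].round(3).tolist())
print(ctrl.get_obs())
E
```

```text
top [[454.0, 0.0, 277.3], [0.0, 454.0, 216.4], [0.0, 0.0, 1.0]] [[-0.025, -0.982, 0.189, 0.355], [-0.999, 0.029, 0.02, -0.092], [-0.025, -0.188, -0.982, 1.225], [0.0, 0.0, 0.0, 1.0]]
side [[514.3, 0.0, 282.5], [0.0, 514.3, 207.6], [0.0, 0.0, 1.0]] [[-0.834, -0.263, 0.484, 0.051], [-0.551, 0.404, -0.73, 0.72], [-0.003, -0.876, -0.482, 0.601], [0.0, 0.0, 0.0, 1.0]]
{'clock': 0.1, 'joint_pos': array([-6.01553476e+01,  2.05876308e+01,  6.39662586e-01, -1.63176281e-02,
       -7.01369728e+01, -1.65080056e+01]), 'qvel': array([ 0.00410282, -0.04591898,  0.15992799, -0.005889  , -0.01823021,
       -0.16286812]), 'tau': array([-2.80282002e-03, -5.84159875e+01,  2.93751490e+01,  7.01557651e+00,
        1.01804579e-02, -5.38563847e-05]), 'tool_pos': array([ 0.15558124, -0.65637779,  0.22572233]), 'orientation': array([ 1.79914201e+02, -9.42978073e-03, -1.66668902e+02]), 'force': array([ 0.64188916, -0.49800974, -0.57772964]), 'moment': array([ 0.02082704,  0.00765858, -0.03313836]), 'gripper_force': 0.0, 'opening': 0.08746845864019111}
```

View pics/top0.png

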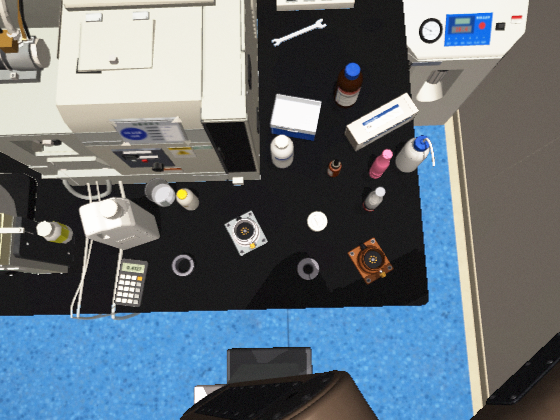

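View pics/side0.png

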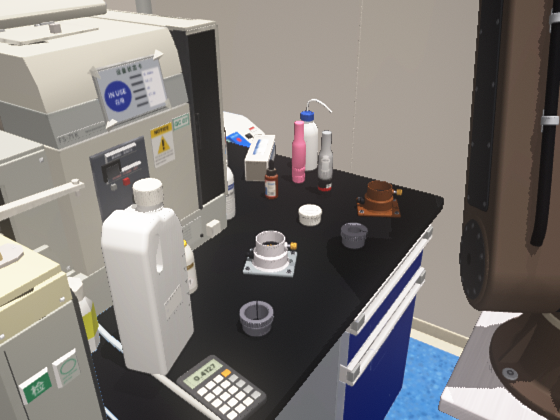

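The top view shows these candidates:
- **Holders:** grey at (245,231), and a brown decoy at (371,260).
- **Sleeves:** one at (182,265) and one at (308,268).
- **Lamps:** grey/clear at (374,198), and a pink decoy at (381,163).

A close crop will settle which sleeve is which.

```bash
python3 - <<'E'
import cv2,numpy as np
t=cv2.imread("pics/top0.png");s=cv2.imread("pics/side0.png")
def c(i,u,v,r=25): return cv2.resize(i[v-r:v+r,u-r:u+r],(260,260),interpolation=cv2.INTER_CUBIC)
a=np.hstack([c(t,182,265),c(t,308,268),c(t,245,231)])
b=np.hstack([c(s,257,318),c(s,354,235),c(t,374,198)])
cv2.imwrite("pics/crop0.png",np.vstack([a,b]))
E
```

```text
(no output)
```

View pics/crop0.png

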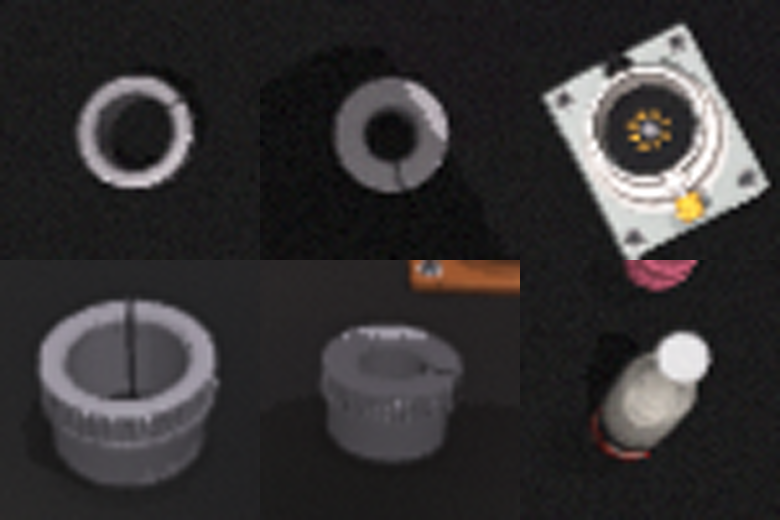

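The wide sleeve is the left one, top view (182,265) and side view (257,318), with the thin-walled ring. The narrow one is at (308,268). The lamp is the grey one at (374,198), and the holder is the grey one with its brass screw at about (253,245). Next I'll fit circles of known size at known height in both cameras.

```bash
cat > h.py <<'E'
import cv2,numpy as np
from scipy.optimize import minimize
A=np.linspace(0,2*np.pi,120,endpoint=False)
def proj(P,K,T):
    c=(np.atleast_2d(P)-T[:3,3])@T[:3,:3]; q=c@K.T; return q[:,:2]/q[:,2:]
def ray(u,v,z,K,T):
    d=T[:3,:3]@np.linalg.solve(K,[u,v,1]); return (T[:3,3]+d*(z-T[2,3])/d[2])[:2]
def circ(x,y,z,r): return np.c_[x+r*np.cos(A),y+r*np.sin(A),np.full(A.size,z)]
def samp(g,P,K,T):
    p=proj(P,K,T).astype(np.float32); return cv2.remap(g,p[:,:1],p[:,1:],cv2.INTER_LINEAR).ravel()
def fit(img,K,T,x0,rings,R=.015,d=.002):
    "rings: (z,r,sign) sign +1: brighter inside r"
    g=cv2.GaussianBlur(cv2.cvtColor(img,cv2.COLOR_BGR2GRAY),(0,0),.8).astype(np.float32)
    f=lambda p:-sum(s*np.clip(samp(g,circ(*p,z,r-d),K,T)-samp(g,circ(*p,z,r+d),K,T),-60,60).mean() for z,r,s in rings)
    G=np.arange(-R,R+1e-9,.0015)
    b=min(((f((x0[0]+a,x0[1]+c)),x0[0]+a,x0[1]+c) for a in G for c in G))
    m=minimize(f,b[1:],method="Nelder-Mead",options=dict(initial_simplex=np.array(b[1:])+[[0,0],[.001,0],[0,.001]]))
    return m.x,m.fun
def cam(n):
    c=np.load(n+".npz"); return c["K"],c["pose"]
E
python3 - <<'E'
from h import *
pix={"sleeve":((183,265),(256,306)),"holder":((245,231),(271,240)),"lamp":((378,191),(327,135))}
R={"sleeve":[(.034,.0285,1),(.034,.02,-1)],"holder":[(.062,.029,1),(.062,.0265,-1)],"lamp":[(.164,.012,1)]}
for k in pix:
    for i,n in enumerate(("top","side")):
        K,T=cam(n); z=R[k][0][0]; x0=ray(*pix[k][i],z,K,T)
        m,f=fit(cv2.imread(f"pics/{n}0.png"),K,T,x0,R[k]); print(k,n,x0.round(4),m.round(4),round(f,1),proj([*m,z],K,T).round(1))
# holder plate
K,T=cam("top");im=cv2.imread("pics/top0.png")[205:260,215:275]
m=(im.min(2)>120).astype(np.uint8);n,l,s,c=cv2.connectedComponentsWithStats(m);j=1+s[1:,4].argmax()
p=np.argwhere(l==j)[:,::-1]+[215,205]
w=np.array([ray(u,v,.008,K,T) for u,v in p]).astype(np.float32);r=cv2.minAreaRect(w*1000);print(r)
print("screw",ray(253,244.5,.05,K,T), "lamp red ring px guess", ray(370,204,.044,K,T))
E
```

```text
sleeve top [0.4605 0.1827] [0.4607 0.1843] -118.3 [[182.4 264.9]]
sleeve side [0.4675 0.1749] [0.459  0.1866] -103.1 [[256.  311.6]]
holder top [0.5418 0.0157] [0.5452 0.0199] -28.8 [[243.4 229.8]]
holder side [0.5392 0.0252] [0.5446 0.0207] -38.1 [[270.  238.2]]
lamp top [ 0.6132 -0.3134] [ 0.6131 -0.3183] -57.3 [[380. 191.]]
lamp side [ 0.5987 -0.2976] [ 0.6098 -0.3141] -24.8 [[326.3 132. ]]
((546.1265258789062, 18.54275894165039), (99.67459869384766, 82.36405944824219), 25.842687606811523)
screw [ 0.50755038 -0.00364167] lamp red ring px guess [ 0.60766997 -0.31504473]
```

```bash
cat >> h.py <<'E'
from scipy.spatial.transform import Rotation as Ro
def go(x,y,z,yaw):
    from plant import ctrl
    o=ctrl.get_obs(); R=Ro.from_euler("xyz",o["orientation"],degrees=True)
    d=R.inv().apply(np.array([x,y,z])-o["tool_pos"])*100; w=(R.inv()*Ro.from_euler("xyz",[180,0,yaw],degrees=True)).as_rotvec(degrees=True)
    print("t",round(o["clock"],2),"pos",o["tool_pos"].round(4),"rpy",o["orientation"].round(1),"F",o["force"].round(1),"op",round(o["opening"],4),"gf",round(o["gripper_force"],1),"row",d.round(2).tolist()+w.round(1).tolist())
E
python3 - <<'E'
from h import *
K,T=cam("side")
for n,u,v in [("can L",125,365),("can R front",150,375),("can R",190,345),("std base",190,290),("pink base",298,180),("lamp base",325,188),("dropper",271,196),("tin",310,222)]: print(n,ray(u,v,0,K,T).round(3))
K,T=cam("top")
for n,u,v,z in [("std cap",183,195,.106),("pink cap",387,154,.164),("lampring",370,206,.044),("wash cap",420,143,.2),("dropper",337,163,.1),("can right edge",157,238,.1)]: print(n,ray(u,v,z,K,T).round(3))
go(.40,-.40,.26,-140); go(.46,.185,.20,-90)
E
```

```text
can L [0.58  0.369]
can R front [0.532 0.362]
can R [0.525 0.281]
std base [0.624 0.173]
pink base [ 0.705 -0.342]
lamp base [ 0.621 -0.339]
dropper [ 0.713 -0.225]
tin [ 0.564 -0.168]
std cap [0.632 0.169]
pink cap [ 0.705 -0.341]
lampring [ 0.602 -0.315]
wash cap [ 0.717 -0.412]
dropper [ 0.706 -0.227]
can right edge [0.524 0.234]
t 0.1 pos [ 0.1556 -0.6564  0.2257] rpy [ 179.9   -0.  -166.7] F [ 0.6 -0.5 -0.6] op 0.0875 gf 0.0 row [-29.69, 19.32, -3.4, 0.1, 0.0, -26.7]
t 0.1 pos [ 0.1556 -0.6564  0.2257] rpy [ 179.9   -0.  -166.7] F [ 0.6 -0.5 -0.6] op 0.0875 gf 0.0 row [-49.02, 74.85, 2.68, 0.1, 0.0, -76.7]
```

Request:
send_rows --plan '[[[-28,18,-3,0,0,-26],[-28,18,-3,0,0,-26],[-28,18,-3,0,0,-26],[-28,18,-3,0,0,-26],[-28,18,-3,0,0,-26],[-28,18,-3,0,0,-26],[-28,18,-3,0,0,-26],[-28,18,-3,0,0,-26]]]' --fingers 1

```text
clock: 0.77
tool_pos: [0.3869, -0.4158, 0.2565]
orientation: [180.0, -0.0, -140.7]
force: [0.5, -1.2, -0.6]
opening: 0.0876
gripper_force: 0.0
```

```bash
python3 -c "
from h import *
go(.45,-.08,.24,-115)"
```

```text
t 0.77 pos [ 0.3869 -0.4158  0.2565] rpy [ 180.    -0.  -140.7] F [ 0.5 -1.2 -0.6] op 0.0876 gf 0.0 row [-26.17, 21.97, 1.66, 0.0, 0.0, -25.7]
```

Request:
send_rows --plan '[[[-26.2,22,1.6,0,0,-25.7],[-26.2,22,1.6,0,0,-25.7],[-26.2,22,1.6,0,0,-25.7],[-26.2,22,1.6,0,0,-25.7],[-26.2,22,1.6,0,0,-25.7],[-26.2,22,1.6,0,0,-25.7],[-26.2,22,1.6,0,0,-25.7],[-26.2,22,1.6,0,0,-25.7]]]'

```text
clock: 1.43
tool_pos: [0.4471, -0.0884, 0.2409]
orientation: [-180.0, 0.0, -115.0]
force: [1.5, -0.9, 0.8]
opening: 0.0877
gripper_force: 0.0
```

```bash
python3 -c "
from h import *
go(.46,.185,.13,-115)"
```

```text
t 1.43 pos [ 0.4471 -0.0884  0.2409] rpy [-180.    0. -115.] F [ 1.5 -0.9  0.8] op 0.0877 gf 0.0 row [-25.33, 10.38, 11.1, -0.0, 0.0, 0.0]
```

Request:
send_rows --plan '[[[-25.3,10.4,6,0,0,0],[-25.3,10.4,6,0,0,0],[-25.3,10.4,6,0,0,0],[-25.3,10.4,6,0,0,0],[-25.3,10.4,6,0,0,0],[-25.3,10.4,6,0,0,0],[-25.3,10.4,9,0,0,0],[-25.3,10.4,11,0,0,0]]]'

```text
clock: 2.1
tool_pos: [0.4604, 0.1871, 0.1298]
orientation: [-180.0, 0.1, -114.8]
force: [-0.2, -0.1, -0.0]
opening: 0.0878
gripper_force: 0.0
```

```bash
python3 - <<'E'
from h import *
from plant import ctrl
go(.46,.185,.0225,-115)
a=[]
for n in("top","side"):
    s=ctrl.snapshot(n);i=s["img"][:,:,::-1];cv2.imwrite(f"pics/{n}1.png",i)
    K,T=cam(n);c=proj([.46,.185,.07],K,T)[0].astype(int);r=60
    a.append(cv2.resize(i[c[1]-r:c[1]+r,c[0]-r:c[0]+r],(400,400)))
cv2.imwrite("pics/c1.png",np.hstack(a))
E
```

```text
t 2.1 pos [0.4604 0.1871 0.1298] rpy [-1.800e+02  1.000e-01 -1.148e+02] F [-0.2 -0.1 -0. ] op 0.0878 gf 0.0 row [0.23, -0.05, 10.73, -0.0, 0.1, 0.2]
```

View pics/c1.png

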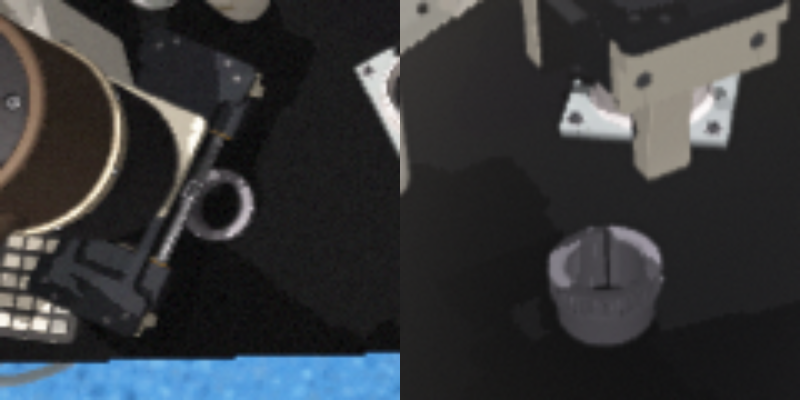

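The gripper is over the sleeve (side crop, sleeve at about (605,285)), with its finger line clear of the can and the bottles. I'll go down and grip the collar.

Request:
send_rows --plan '[[[0.2,0,4,0,0,0],[0.2,0,7,0,0,0],[0.2,0,9,0,0,0],[0.2,0,10,0,0,0],[0.2,0,10.6,0,0,0],[0.2,0,10.6,0,0,0],[0.2,0,10.6,0,0,0]]]'

```text
clock: 2.78
tool_pos: [0.4598, 0.181, 0.026]
orientation: [-180.0, 0.1, -115.0]
force: [-0.2, 0.2, -0.4]
opening: 0.0874
gripper_force: 0.0
```

Request:
send_rows --plan '[[[0,0,0,0,0,0],[0,0,0,0,0,0],[0,0,0,0,0,0],[0,0,0,0,0,0],[0,0,0,0,0,0],[0,0,0,0,0,0],[0,0,0,0,0,0],[0,0,0,0,0,0]]]' --fingers 0

```text
clock: 3.45
tool_pos: [0.4593, 0.1811, 0.0251]
orientation: [-180.0, 0.0, -115.0]
force: [-0.1, -0.4, 2.3]
opening: 0.0547
gripper_force: 29.8
```

```bash
python3 -c "
from h import *
go(.545,.02,.15,-115)"
```

```text
t 3.45 pos [0.4593 0.1811 0.0251] rpy [-180.    0. -115.] F [-0.1 -0.4  2.3] op 0.0547 gf 29.8 row [10.99, -14.57, -12.49, -0.0, 0.0, 0.0]
```

The grip is about 4 mm off centre along the pads because the pose hadn't settled. I'll open, recentre and grip again.

Request:
send_rows --plan '[[[0,0,0,0,0,0],[0,0,0,0,0,0],[0,0,0,0,0,0],[-0.4,0,0.2,0,0,0],[-0.4,0,0.2,0,0,0],[-0.4,0,0.2,0,0,0],[-0.4,0,0.2,0,0,0],[-0.4,0,0.2,0,0,0]]]' --fingers 0.85

```text
clock: 4.12
tool_pos: [0.4608, 0.1846, 0.0228]
orientation: [180.0, -0.0, -115.0]
force: [-0.5, 0.4, 0.7]
opening: 0.0748
gripper_force: 0.0
```

Request:
send_rows --plan '[[[0,0,0,0,0,0],[0,0,0,0,0,0],[0,0,0,0,0,0],[0,0,0,0,0,0],[0,0,0,0,0,0],[0,0,0,0,0,0],[0,0,0,0,0,0],[0,0,0,0,0,0]]]' --fingers 0

```text
clock: 4.78
tool_pos: [0.4608, 0.1847, 0.0229]
orientation: [-180.0, 0.0, -115.0]
force: [-0.1, -0.1, 0.8]
opening: 0.0556
gripper_force: 30.0
```

Request:
send_rows --plan '[[[0,0,-4,0,0,0],[0,0,-8,0,0,0],[0,0,-12.5,0,0,0],[0,0,-12.5,0,0,0],[0,0,-12.5,0,0,0]]]'

```text
clock: 5.2
tool_pos: [0.4622, 0.1859, 0.1511]
orientation: [-179.9, 0.3, -114.9]
force: [-0.3, 0.1, -2.4]
opening: 0.0556
gripper_force: 30.0
```

```bash
python3 -c "
from h import *
go(.545,.02,.15,-115)"
```

```text
t 5.2 pos [0.4622 0.1859 0.1511] rpy [-179.9    0.3 -114.9] F [-0.3  0.1 -2.4] op 0.0556 gf 30.0 row [11.55, -14.5, 0.08, -0.1, 0.3, 0.1]
```

Request:
send_rows --plan '[[[11.5,-14.5,2,0,0,0],[11.5,-14.5,2,0,0,0],[11.5,-14.5,2,0,0,0],[11.5,-14.5,2,0,0,0],[11.5,-14.5,2,0,0,0],[11.5,-14.5,2,0,0,0],[11.5,-14.5,2,0,0,0],[11.5,-14.5,2,0,0,0]]]'

```text
clock: 5.87
tool_pos: [0.543, 0.019, 0.1269]
orientation: [179.9, -0.1, -115.0]
force: [-0.7, 0.3, 0.0]
opening: 0.0554
gripper_force: 30.0
```

```bash
python3 - <<'E'
from h import *
from plant import ctrl
go(.545,.02,.1,-115)
a=[]
for n in("top","side"):
    s=ctrl.snapshot(n);i=s["img"][:,:,::-1].copy();cv2.imwrite(f"pics/{n}2.png",i)
    K,T=cam(n);c=proj([.545,.02,.09],K,T)[0].astype(int);r=50
    a.append(cv2.resize(i[c[1]-r:c[1]+r,c[0]-r:c[0]+r],(400,400),interpolation=cv2.INTER_CUBIC)); print(c)
cv2.imwrite("pics/c2.png",np.hstack(a))
E
```

```text
t 5.87 pos [0.543  0.019  0.1269] rpy [ 1.799e+02 -1.000e-01 -1.150e+02] F [-0.7  0.3  0. ] op 0.0554 gf 30.0 row [-0.18, -0.14, 2.69, 0.1, -0.1, -0.0]
[242 228]
[269 225]
```

View pics/c2.png

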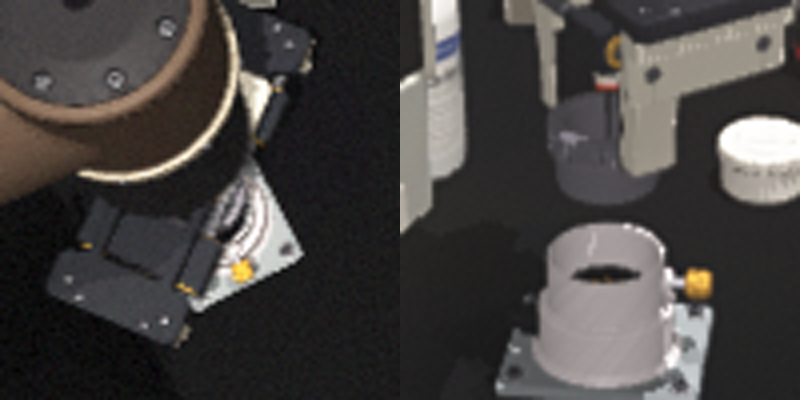

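The side crop shows the sleeve upright in the grip at about (605,150), directly above the holder rim (606,255). I'll align it and lower it to just above the rim.

Request:
send_rows --plan '[[[-0.2,-0.15,1.5,0,0,0],[-0.2,-0.15,3,0,0,0],[-0.2,-0.15,3.6,0,0,0],[-0.2,-0.15,3.6,0,0,0],[-0.2,-0.15,3.6,0,0,0],[-0.2,-0.15,3.6,0,0,0]]]'

```text
clock: 6.47
tool_pos: [0.5464, 0.0209, 0.0927]
orientation: [-180.0, 0.0, -114.9]
force: [0.0, 0.1, -0.3]
opening: 0.0555
gripper_force: 30.0
```

```bash
python3 - <<'E'
from h import *
from plant import ctrl
go(.545,.02,.082,-115)
o=ctrl.get_obs()["tool_pos"];i=ctrl.snapshot("side")["img"][:,:,::-1].copy();cv2.imwrite("pics/side3.png",i)
K,T=cam("side");c=proj([.545,.02,.07],K,T)[0].astype(int);r=32;S=12
j=cv2.resize(i[c[1]-r:c[1]+r,c[0]-r:c[0]+r],(768,768),interpolation=cv2.INTER_CUBIC)[100:700]
for (x,y,z,rr,col) in[(o[0],o[1],o[2]-.0225,.025,(0,255,0)),(o[0],o[1],o[2]-.0025,.0285,(0,255,255)),(.545,.02,.062,.0265,(255,0,0)),(.545,.02,.062,.029,(0,0,255))]:
    p=((proj(circ(x,y,z,rr),K,T)-c+r+.5)*S-[0,100]).astype(np.int32);cv2.polylines(j,[p],True,col,1)
cv2.imwrite("pics/c3.png",j)
E
```

```text
t 6.47 pos [0.5464 0.0209 0.0927] rpy [-180.     0.  -114.9] F [ 0.   0.1 -0.3] op 0.0555 gf 30.0 row [0.13, 0.09, 1.07, -0.0, 0.0, 0.1]
```

View pics/c3.png

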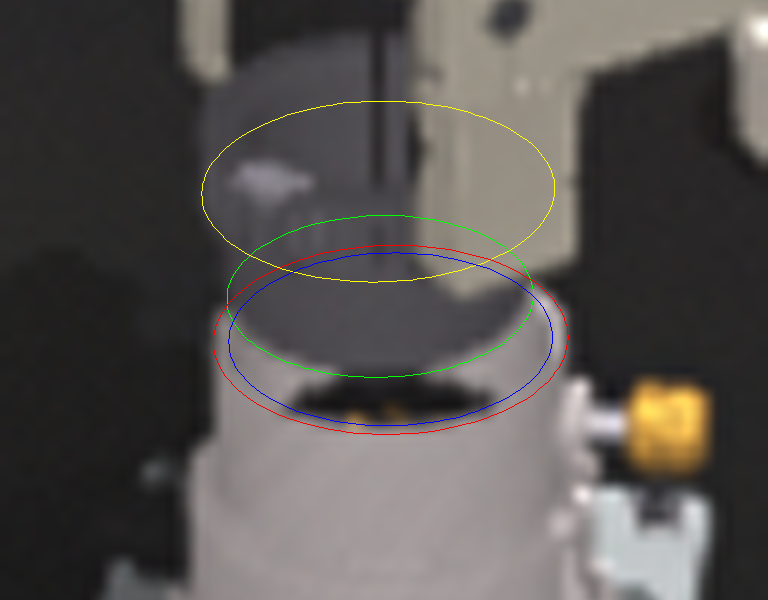

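The overlay agrees with both rim and spigot to under about 1 mm: rim edges at u 213 and 567, spigot foot bottom at (378,372). I'll insert.

Request:
send_rows --plan '[[[0.12,0.1,0.3,0,0,0],[0.12,0.1,0.6,0,0,0],[0.12,0.1,0.9,0,0,0],[0.12,0.1,1.2,0,0,0],[0.12,0.1,1.4,0,0,0],[0.12,0.1,1.6,0,0,0],[0.12,0.1,1.6,0,0,0]]]'

```text
clock: 7.1
tool_pos: [0.5443, 0.0196, 0.0753]
orientation: [180.0, -0.0, -115.0]
force: [-0.9, 0.5, -1.4]
opening: 0.0554
gripper_force: 30.0
```

```bash
python3 -c "
from h import *
go(.545,.02,.0645,-115)"
```

```text
t 7.1 pos [0.5443 0.0196 0.0753] rpy [ 180.   -0. -115.] F [-0.9  0.5 -1.4] op 0.0554 gf 30.0 row [-0.07, -0.05, 1.08, 0.0, -0.0, 0.0]
```

Request:
send_rows --plan '[[[-0.05,0,0.3,0,0,0],[-0.05,0,0.6,0,0,0],[-0.05,0,0.8,0,0,0],[-0.05,0,1.0,0,0,0],[-0.05,0,1.05,0,0,0],[-0.05,0,1.05,0,0,0],[-0.05,0,1.05,0,0,0]]]'

```text
clock: 7.68
tool_pos: [0.5448, 0.0202, 0.0655]
orientation: [-180.0, 0.0, -115.0]
force: [-0.3, 0.0, -0.4]
opening: 0.0552
gripper_force: 30.0
```

Request:
send_rows --plan '[[[0,0,0.1,0,0,0],[0,0,0.15,0,0,0],[0,0,0.2,0,0,0],[0,0,0.2,0,0,0],[0,0,0.2,0,0,0]]]'

```text
clock: 8.1
tool_pos: [0.545, 0.0202, 0.065]
orientation: [-179.9, 0.0, -114.9]
force: [-5.3, 0.2, 15.0]
opening: 0.0556
gripper_force: 30.0
```

15 N at z=0.065 puts the sleeve origin at 0.042, which is home. Release, back off and go to the lamp.

Request:
send_rows --plan '[[[0,0,0,0,0,0],[0,0,0,0,0,0],[0,0,0,0,0,0],[0,0,0,0,0,0],[0,0,-4,0,0,0],[0,0,-8,0,0,0],[0,0,-12,0,0,0],[0,0,-16,0,0,0]]]' --fingers 1

```text
clock: 8.77
tool_pos: [0.5443, 0.02, 0.225]
orientation: [180.0, -0.0, -115.0]
force: [1.6, 0.9, -1.1]
opening: 0.0875
gripper_force: 0.0
```

```bash
python3 - <<'E'
from h import *
from plant import ctrl
go(.60,-.25,.24,-180)
i=ctrl.snapshot("side")["img"][:,:,::-1].copy();cv2.imwrite("pics/side4.png",i)
K,T=cam("side")
print(fit(i,K,T,(.545,.02),[(.076,.0285,1),(.076,.02,-1)],R=.006))
print("at .080",fit(i,K,T,(.545,.02),[(.080,.0285,1),(.080,.02,-1)],R=.006))
a=i[90:215,250:400]; b=i[185:290,215:341]
cv2.imwrite("pics/c4.png",np.hstack([cv2.resize(x,(400,400),interpolation=cv2.INTER_CUBIC) for x in(a[:,12:137],b[:105,10:115])]))
E
```

```text
t 8.77 pos [0.5443 0.02   0.225 ] rpy [ 180.   -0. -115.] F [ 1.6  0.9 -1.1] op 0.0875 gf 0.0 row [22.13, -16.44, -1.49, 0.0, -0.0, 65.0]
(array([0.54442787, 0.02090869]), np.float64(-43.536643981933594))
at .080 (array([0.54056116, 0.02654847]), np.float64(-44.031681060791016))
```

View pics/c4.png

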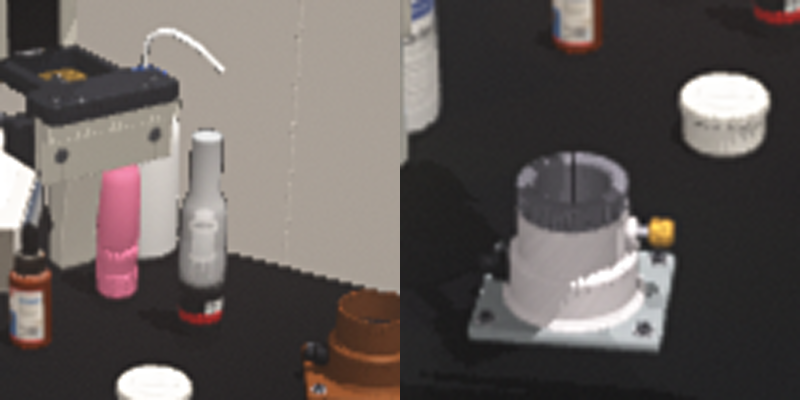

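The sleeve is seated: its collar top fits at (0.544,0.021), z=0.076. The lamp stands upright, with its red ring at the base at side crop (203,305), and the pink one is behind it at (118,230). The two cameras agree laterally, giving the lamp at about (0.6125,-0.3173).

Request:
send_rows --plan '[[[27.7,-20.4,-1,0,0,65],[27.7,-20.4,-1,0,0,65],[27.7,-20.4,-1,0,0,65],[27.7,-20.4,-1,0,0,65],[27.7,-20.4,-1,0,0,65],[27.7,-20.4,-1,0,0,65],[27.7,-20.4,-1,0,0,65],[27.7,-20.4,-1,0,0,65]]]'

```text
clock: 9.48
tool_pos: [0.6107, -0.3086, 0.2327]
orientation: [180.0, -0.0, -172.6]
force: [1.6, 0.6, 0.4]
opening: 0.0879
gripper_force: 0.0
```

```bash
python3 -c "
from h import *
go(.6125,-.3173,.20,180)"
```

```text
t 9.48 pos [ 0.6107 -0.3086  0.2327] rpy [ 180.    -0.  -172.6] F [1.6 0.6 0.4] op 0.0879 gf 0.0 row [-0.07, -0.89, 3.27, 0.0, -0.0, 7.4]
```

Request:
send_rows --plan '[[[0,-0.4,0,0,0,7.4],[0,-0.4,0,0,0,7.4],[0,-0.4,0,0,0,7.4],[0,-0.4,0,0,0,7.4],[0,-0.4,0,0,0,7.4]]]'

```text
clock: 9.9
tool_pos: [0.6113, -0.309, 0.2334]
orientation: [180.0, 0.0, -179.4]
force: [-0.1, -0.3, 0.1]
opening: 0.0879
gripper_force: 0.0
```

```bash
python3 - <<'E'
from h import *
from plant import ctrl
go(.6125,-.3173,.12,180)
i=ctrl.snapshot("side")["img"][:,:,::-1].copy();cv2.imwrite("pics/side5.png",i)
o=ctrl.get_obs()["tool_pos"]
K,T=cam("side");S=6;c0=(275,60)
j=cv2.resize(i[60:160,275:400],(750,600),interpolation=cv2.INTER_CUBIC)
x,y=.6125,-.3173
for z,r in((.164,.012),(.100,.0185),(.046,.0185),(0,.018)):
    cv2.polylines(j,[((proj(circ(x,y,z,r),K,T)-c0+.5)*S).astype(np.int32)],True,(0,255,0),1)
p=((proj([o,o+[0,.044,0],o-[0,.044,0]],K,T)-c0+.5)*S).astype(int)
for q in p: cv2.circle(j,tuple(map(int,q)),4,(0,255,255),-1)
cv2.imwrite("pics/c5.png",j)
E
```

```text
t 9.9 pos [ 0.6113 -0.309   0.2334] rpy [ 180.     0.  -179.4] F [-0.1 -0.3  0.1] op 0.0879 gf 0.0 row [-0.11, -0.83, 11.34, 0.0, 0.0, 0.6]
```

View pics/c5.png

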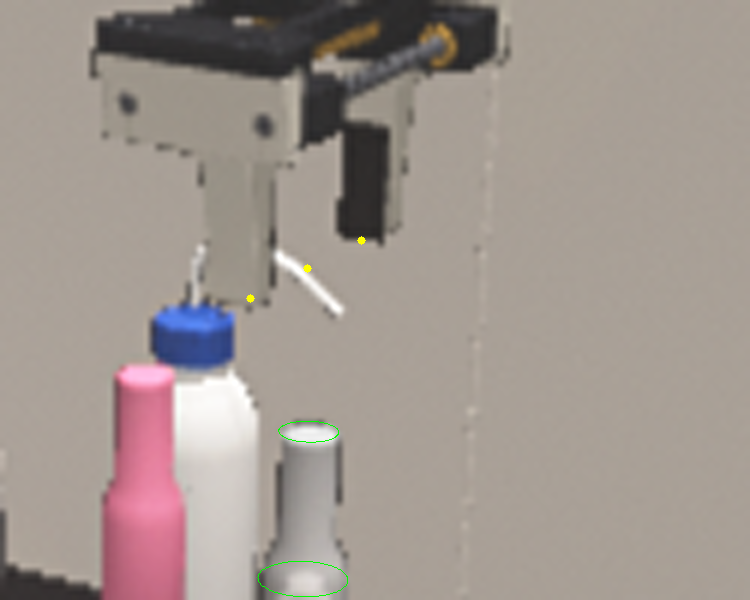

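The lamp outline matches (tube top at (311,432)), and the finger tips match the TCP marks. I'll align and then descend between stops.

Request:
send_rows --plan '[[[-0.1,-0.85,0,0,0,0.6],[-0.1,-0.85,0,0,0,0.6],[-0.1,-0.85,0,0,0,0.6],[-0.1,-0.85,3,0,0,0.6],[-0.1,-0.85,6,0,0,0.6],[-0.1,-0.85,9,0,0,0.6],[-0.1,-0.85,11.3,0,0,0.6],[-0.1,-0.85,11.3,0,0,0.6]]]'

```text
clock: 10.62
tool_pos: [0.6091, -0.3176, 0.1144]
orientation: [179.8, -0.5, 179.7]
force: [-1.2, -0.2, -2.3]
opening: 0.0879
gripper_force: 0.0
```

```bash
python3 -c "
from h import *
go(.6125,-.3173,.10,180)"
```

```text
t 10.62 pos [ 0.6091 -0.3176  0.1144] rpy [179.8  -0.5 179.7] F [-1.2 -0.2 -2.3] op 0.0879 gf 0.0 row [-0.35, 0.03, 1.44, 0.2, -0.5, -0.3]
```

Request:
send_rows --plan '[[[0,0,0.3,0,0,0],[0,0,0.6,0,0,0],[0,0,0.9,0,0,0],[0,0,1.2,0,0,0],[0,0,1.2,0,0,0],[0,0,1.2,0,0,0]]]'

```text
clock: 11.12
tool_pos: [0.6124, -0.319, 0.1087]
orientation: [-180.0, 0.0, 179.7]
force: [0.5, 0.4, 0.2]
opening: 0.0875
gripper_force: 0.0
```

```bash
python3 -c "
from h import *
go(.6125,-.3173,.095,180)"
```

```text
t 11.12 pos [ 0.6124 -0.319   0.1087] rpy [-180.     0.   179.7] F [0.5 0.4 0.2] op 0.0875 gf 0.0 row [-0.0, 0.17, 1.37, -0.0, 0.0, -0.3]
```

Request:
send_rows --plan '[[[0,0.15,0.2,0,0,0],[0,0.15,0.4,0,0,0],[0,0.15,0.6,0,0,0],[0,0.15,0.8,0,0,0],[0,0.15,0.9,0,0,0],[0,0.15,0.9,0,0,0],[0,0.15,0.9,0,0,0]]]'

```text
clock: 11.7
tool_pos: [0.6122, -0.3174, 0.0989]
orientation: [180.0, -0.0, 179.7]
force: [1.6, -0.5, -0.7]
opening: 0.088
gripper_force: 0.0
```

Request:
send_rows --plan '[[[0,0,0.1,0,0,0],[0,0,0.2,0,0,0],[0,0,0.3,0,0,0],[0,0,0.3,0,0,0],[0,0,0.3,0,0,0]]]'

```text
clock: 12.12
tool_pos: [0.6122, -0.3174, 0.096]
orientation: [180.0, -0.0, 179.7]
force: [-0.1, 0.4, -0.3]
opening: 0.0878
gripper_force: 0.0
```

Request:
send_rows --plan '[[[0,0,0.1,0,0,0],[0,0,0.2,0,0,0],[0,0,0.3,0,0,0],[0,0,0.3,0,0,0]]]'

```text
clock: 12.45
tool_pos: [0.6121, -0.3173, 0.0928]
orientation: [180.0, -0.0, 179.7]
force: [0.0, -0.5, -1.0]
opening: 0.088
gripper_force: 0.0
```

Request:
send_rows --plan '[[[0,0,0,0,0,0],[0,0,0,0,0,0],[0,0,0,0,0,0],[0,0,0,0,0,0],[0,0,0,0,0,0],[0,0,0,0,0,0],[0,0,0,0,0,0],[0,0,0,0,0,0]]]' --fingers 0

```text
clock: 13.12
tool_pos: [0.6123, -0.3174, 0.0931]
orientation: [180.0, 0.0, 179.7]
force: [0.2, 0.3, 0.2]
opening: 0.0399
gripper_force: 0.0
```

Request:
send_rows --plan '[[[0,0,0,0,0,0],[0,0,0,0,0,0],[0,0,0,0,0,0]]]'

```text
clock: 13.37
tool_pos: [0.6123, -0.3174, 0.0931]
orientation: [180.0, 0.0, 179.7]
force: [0.6, 1.0, -0.4]
opening: 0.0345
gripper_force: 30.0
```

Gripped. Lift.

Request:
send_rows --plan '[[[0,0,-1,0,0,0],[0,0,-3,0,0,0],[0,0,-6,0,0,0],[0,0,-9,0,0,0],[0,0,-12,0,0,0],[0,0,-13,0,0,0],[0,0,-13,0,0,0]]]'

```text
clock: 13.95
tool_pos: [0.6138, -0.3181, 0.228]
orientation: [-179.9, 0.4, 179.8]
force: [1.3, -0.8, -0.9]
opening: 0.0344
gripper_force: 30.0
```

```bash
python3 -c "
from h import *
go(.545,.0205,.21,180)"
```

```text
t 13.95 pos [ 0.6138 -0.3181  0.228 ] rpy [-179.9    0.4  179.8] F [ 1.3 -0.8 -0.9] op 0.0344 gf 30.0 row [7.03, 33.84, 1.68, -0.1, 0.4, -0.2]
```

Request:
send_rows --plan '[[[0.8,3,0.2,0,0,0],[1.6,6.5,0.4,0,0,0],[2.4,10,0.6,0,0,0],[3.2,13.5,0.8,0,0,0],[4,17,1,0,0,0],[4.5,20,1,0,0,0],[5,23,1.2,0,0,0],[5.6,26,1.4,0,0,0]]]'

```text
clock: 14.62
tool_pos: [0.5564, -0.0557, 0.2085]
orientation: [180.0, -0.1, 179.7]
force: [0.8, 1.1, -1.3]
opening: 0.0346
gripper_force: 30.0
```

```bash
python3 -c "
from h import *
go(.545,.0205,.21,180)"
```

```text
t 14.62 pos [ 0.5564 -0.0557  0.2085] rpy [ 1.800e+02 -1.000e-01  1.797e+02] F [ 0.8  1.1 -1.3] op 0.0346 gf 30.0 row [1.18, 7.62, -0.15, 0.0, -0.1, -0.3]
```

Request:
send_rows --plan '[[[0.6,3,0,0,0,0],[1,6,0,0,0,0],[1.2,7.4,0.5,0,0,0],[1.2,7.4,1,0,0,0],[1.2,7.4,1.8,0,0,0],[1.2,7.4,1.8,0,0,0],[1.2,7.4,1.8,0,0,0],[1.2,7.4,1.8,0,0,0]]]'

```text
clock: 15.28
tool_pos: [0.5458, 0.016, 0.1909]
orientation: [-180.0, -0.0, 179.7]
force: [0.9, 0.6, -1.9]
opening: 0.0347
gripper_force: 30.0
```

```bash
python3 - <<'E'
from h import *
from plant import ctrl
go(.545,.0205,.175,180)
o=ctrl.get_obs()["tool_pos"]; S=6; J=[]
for n,w in(("side",62),):
    i=ctrl.snapshot(n)["img"][:,:,::-1].copy();cv2.imwrite(f"pics/{n}6.png",i)
    K,T=cam(n); c0=(proj([.545,.02,.1],K,T)[0]-[50,50]).astype(int)
    j=cv2.resize(i[c0[1]:c0[1]+100,c0[0]:c0[0]+100],(600,600),interpolation=cv2.INTER_CUBIC)
    b=o[2]-.0931
    for x,y,z,r,col in((o[0],o[1],b,.018,(0,255,0)),(o[0],o[1],b+.042,.018,(0,255,0)),(o[0],o[1],b+.07,.0185,(0,255,0)),(.545,.0205,.076,.0285,(0,0,255)),(.545,.0205,.076,.02,(0,0,255))):
        cv2.polylines(j,[((proj(circ(x,y,z,r),K,T)-c0+.5)*S).astype(np.int32)],True,col,1)
    J.append(j)
cv2.imwrite("pics/c6.png",J[0])
E
```

```text
t 15.28 pos [0.5458 0.016  0.1909] rpy [-180.    -0.   179.7] F [ 0.9  0.6 -1.9] op 0.0347 gf 30.0 row [0.08, 0.45, 1.59, -0.0, -0.0, -0.3]
```

View pics/c6.png

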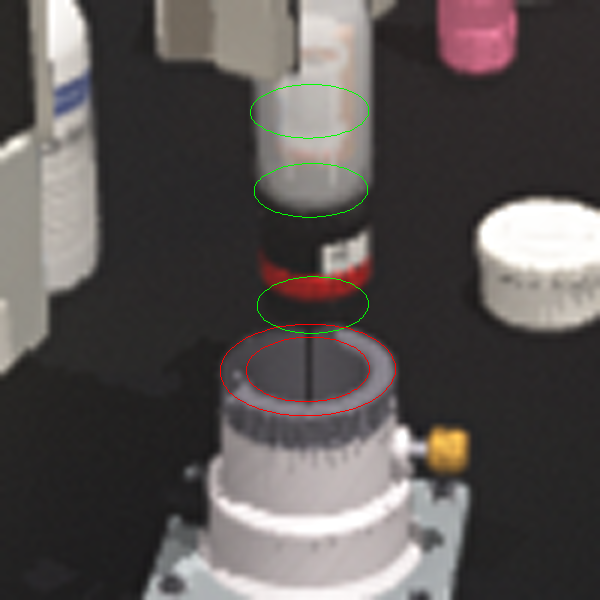

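Lamp upright (base edges 260–371, predicted 257–369, so a lateral offset of about 0.5 mm) and the sleeve mouth agrees with its overlay. I'll centre it just above the mouth.

Request:
send_rows --plan '[[[0.07,0.45,0,0,0,0],[0.07,0.45,0.4,0,0,0],[0.07,0.45,0.8,0,0,0],[0.07,0.45,1.1,0,0,0],[0.07,0.45,1.1,0,0,0],[0.07,0.45,1.1,0,0,0]]]'

```text
clock: 15.83
tool_pos: [0.5449, 0.0213, 0.1798]
orientation: [-180.0, -0.0, 179.7]
force: [-0.5, -0.4, -1.4]
opening: 0.0345
gripper_force: 30.0
```

```bash
python3 -c "
from h import *
go(.5451,.0209,.155,180)"
```

```text
t 15.83 pos [0.5449 0.0213 0.1798] rpy [-180.    -0.   179.7] F [-0.5 -0.4 -1.4] op 0.0345 gf 30.0 row [-0.02, -0.04, 2.48, -0.0, -0.0, -0.3]
```

Request:
send_rows --plan '[[[0,0,0.3,0,0,0],[0,0,0.6,0,0,0],[0,0,0.9,0,0,0],[0,0,1.2,0,0,0],[0,0,1.5,0,0,0],[0,0,1.6,0,0,0],[0,0,1.6,0,0,0]]]'

```text
clock: 16.42
tool_pos: [0.5449, 0.0213, 0.1637]
orientation: [-180.0, -0.0, 179.7]
force: [-0.3, 1.1, -1.7]
opening: 0.0343
gripper_force: 30.0
```

Request:
send_rows --plan '[[[0,0,0.3,0,0,0],[0,0,0.6,0,0,0],[0,0,0.9,0,0,0],[0,0,1.2,0,0,0],[0,0,1.2,0,0,0],[0,0,1.2,0,0,0]]]'

```text
clock: 16.92
tool_pos: [0.5449, 0.0213, 0.1518]
orientation: [-180.0, -0.0, 179.7]
force: [-0.6, 0.0, -0.2]
opening: 0.0347
gripper_force: 30.0
```

Entered freely with no contact force. Continue to just above the socket.

Request:
send_rows --plan '[[[0,0,0.3,0,0,0],[0,0,0.6,0,0,0],[0,0,0.9,0,0,0],[0,0,1.2,0,0,0],[0,0,1.5,0,0,0],[0,0,1.6,0,0,0],[0,0,1.6,0,0,0],[0,0,1.6,0,0,0]]]'

```text
clock: 17.58
tool_pos: [0.5451, 0.0214, 0.1361]
orientation: [-180.0, -0.0, 179.7]
force: [-0.6, -0.5, -0.9]
opening: 0.0347
gripper_force: 30.0
```

Request:
send_rows --plan '[[[0,0,0.1,0,0,0],[0,0,0.2,0,0,0],[0,0,0.3,0,0,0],[0,0,0.4,0,0,0],[0,0,0.4,0,0,0],[0,0,0.4,0,0,0]]]'

```text
clock: 18.08
tool_pos: [0.5455, 0.0215, 0.1326]
orientation: [180.0, 0.1, 179.8]
force: [-0.4, -0.2, 4.6]
opening: 0.0342
gripper_force: 30.0
```

Request:
send_rows --plan '[[[0,0,0.1,0,0,0],[0,0,0.2,0,0,0],[0,0,0.3,0,0,0],[0,0,0.4,0,0,0],[0,0,0.5,0,0,0],[0,0,0.5,0,0,0],[0,0,0.5,0,0,0],[0,0,0.5,0,0,0]]]'

```text
clock: 18.75
tool_pos: [0.5457, 0.0215, 0.1278]
orientation: [180.0, 0.1, 179.8]
force: [-1.1, -0.5, 7.6]
opening: 0.034
gripper_force: 30.0
```

Request:
send_rows --plan '[[[0,0,0.08,0,0,0],[0,0,0.1,0,0,0],[0,0,0.1,0,0,0],[0,0,0.1,0,0,0],[0,0,0.1,0,0,0]]]'

```text
clock: 19.17
tool_pos: [0.5457, 0.0215, 0.1269]
orientation: [180.0, 0.1, 179.8]
force: [-0.8, -0.3, 8.9]
opening: 0.0343
gripper_force: 30.0
```

```bash
python3 - <<'E'
from h import *
from plant import ctrl
go(.545,.0205,.127,180)
i=ctrl.snapshot("side")["img"][:,:,::-1].copy();o=ctrl.get_obs();print(o["force"].round(1),o["qvel"].round(2))
K,T=cam("side"); c0=(proj([.545,.02,.07],K,T)[0]-[40,40]).astype(int)
cv2.imwrite("pics/c7.png",cv2.resize(i[c0[1]:c0[1]+80,c0[0]:c0[0]+80],(600,600),interpolation=cv2.INTER_CUBIC))
E
```

```text
t 19.17 pos [0.5457 0.0215 0.1269] rpy [1.800e+02 1.000e-01 1.798e+02] F [-0.8 -0.3  8.9] op 0.0343 gf 30.0 row [0.07, -0.1, -0.01, 0.0, 0.1, -0.2]
[-1.5 -0.3  8. ] [ 0.    0.08  0.01 -0.    0.04 -0.1 ]
```

View pics/c7.png

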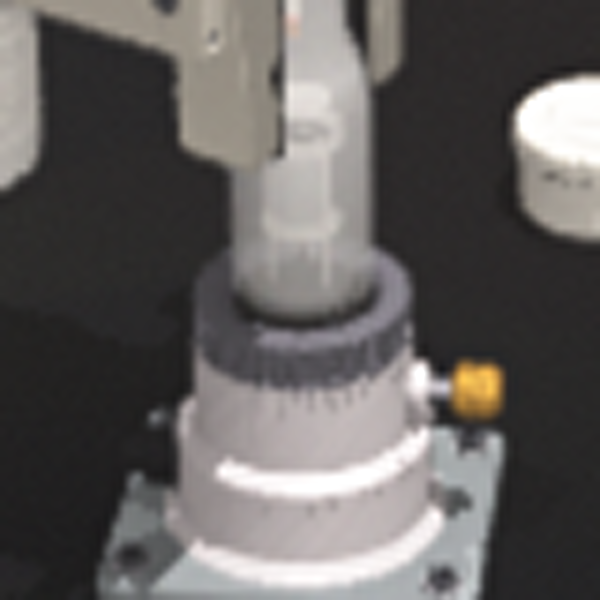

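The lamp's black base is level with the collar top at (305,318), the collar is flush on the rim, and the push is about 9–10 N and steady. I'm handing in.

```bash
python3 -c "
from plant import ctrl
print(ctrl.close_job())"
```

```text
the job is handed in; nothing more can be done
None
```

The job is handed in at about 19 s: the wide sleeve is home in the grey holder, and the lamp is on the sprung socket, its base level with the sleeve top, still held down at about 9–10 N.

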